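Hang the pressing plate on its screw

ROBOT

A 6-joint arm with a two-finger parallel gripper is mounted at the origin on the work surface. World frame = base frame: x ahead of the robot, y to its left, z up, the work surface at z = 0. Lengths are in m, angles in rad, forces in N, time in s.
With the tool pointing down it reaches from about 0.225 to 0.875 m from the base axis. Payload 3.4 kg.
Tool frame: the origin (TCP) lies at the very end of the fingers, on their centre line; the grasp point (between the pads) lies 19 mm behind it; z points along the fingers, y is the line along which they close (so a half turn about z gives the same grasp; the last joint's range is limited). The gripper opens to 85 mm and grips with 20 to 120 N. Pads are 22 mm wide; open, the fingers measure 114 mm over their backs; the gripper's body (76 mm by 85 mm) begins 54 mm behind the grasp point. The pads swing forward as they close: fully open they stand 13 mm farther back than shut.
Start: joints at [-1.349, 0.276, 1.505, -0, 1.361, -0.121], TCP at [0.193, -0.542, 0.231] pointing down, gripper open.
Joint ranges: [-2.89, 2.89], [-0.75, 2.08], [0.22, 2.7], [-1.18, 4.32], [0.11, 2.71], [-2.7, 2.7]. Speed limits (rad/s): [2.57, 2.57, 3.14, 3.14, 3.14, 3.14].

INTERFACE

Orientations are given as a unit quaternion [w, x, y, z].
In Python, from rig import manip, get_image, camera_info gives the robot as it stands. The module is installed in compiled form; this text tells all that it offers.
- The arm moves only by the shell command python3 -m crank 'ROWS' [FORCE]. ROWS is a JSON object of lists of equal length, an entry for each row: "translation": the shift along the tool's x, y, z in mm, a list of three; "roll": the turn about the tool's z in rad; "fingers": the opening, from 0 (shut) to 1 (fully open). A call has 1 to 8 rows; each row shifts and turns the commanded pose from where the row before left it, along the tool's axes as they then stand; what a row does not reach is not made up. A row lasts 1/10 s, in which the tool goes at most 50 mm and 8.59 degrees, less where a joint would pass 70% of its speed; a pose out of reach is approached as far as the arm can. A call is refused whole if a number of a shift passes 50 or a number of a turn 0.15, either way. A call with a gripper value outside its range is refused whole. The fingers move at their own pace and stop on an object; FORCE is the grip in N (left out, the last holds). Time passes only in rows, so rows that do not move let the fingers close. It gives the time, the measured TCP pose, the force, the opening and the grip force at its end, in the units of the state.
- manip.get_state(): the state, without advancing time (a new reading comes with each control period).
- get_image(name): name is "side" or "top" or "wrist"; returns the picture (400x640x3 uint8, blue, green, red); there is no depth.
- camera_info(name): a dict with "mtx" (3x3 intrinsics, pixels), "rvec" (rotation vector, rad) and "tvec" (3), from world to camera coordinates, as OpenCV has them. Camera axes: x right, y down, z forward; pixel columns grow to the right and rows downward; lengths in m; the calibration is good to about 2 mm. A picture is of the moment at which its call begins: read the wrist's pose just before it. camera_info takes no time and is no camera call; for the wrist camera it gives the pose at the moment of the call.
- manip.sign_off(): hands the job in; it is judged then, once.
The state is a dict: "clock": time; "qpos": joint angles; "qd": joint speeds; "effort": joint torques, N m; "position": TCP position; "ee_rot": TCP orientation; "contact_force": force on the tool from outside, world axes, zero at the start; "moment": the same for the moment, N m; "width": finger opening in m; "gripper_force": force on a finger pad.
Only numpy, scipy, OpenCV 4.12 (cv2) and the standard library are available. Lean on these libraries where they do the work, as an engineer would, in place of code of your own. Each camera call takes 0.05 s, during which the arm holds its last target. There are 200 camera calls.

TASK

Take the metal pressing plate by its wooden grip out of the slotted rack block and hang it by its keyhole on the screw of the hanging post: bring the wide hole over the screw head, then slide the plate down gently, still in hand, until the end of the narrow slot rests on the screw, and only then let go and move away. The screw may be clamped anywhere in its small adjusting slot, so feel for it, never press the plate hard against the post or its screw, and leave the mould, the brass pan and the ink cake where they are.

Things in the scene. Friction and masses are not known exactly. Their poses are not given: they have to be found in the camera images.
- grip (a point): Centre of the wooden grip bar on top of the loose pressing plate; bar 20 mm thick (x), 84 wide (y), 32 tall (z, up along the plate). Below it an upright aluminium sheet 5 mm thick (x), 110 wide (y), 130 tall; its lower edge is 146 mm below this point. The whole weighs about 0.18 to 0.30 kg. A keyhole goes through the sheet, centred in y, alike from both faces.
- hole (a point): Centre of the keyhole's wide hole, 106 mm below the grip's centre, at mid-thickness of the sheet (axes as the grip's). The hole is 24 mm wide and 34 tall (17 mm up and down from here); above it the sides slope inward over 7 mm of height to the slot.
- slot_end (a point): Point in the keyhole's narrow slot, 55 mm below the grip's centre, at mid-thickness (axes as the grip's). The slot is 11 mm wide, begins 27 mm below this point (above the sloping sides) and ends flat 4 mm above it: the screw's axis lies here when the plate hangs fully home.
- post: Fixed wooden hanging post: foot 110 x 150 x 16 mm, upright panel 130 wide (y), 14 thick, its top 146 mm above the table. Origin on the table below the panel's front face, which is the plane x = 0 of this frame and looks along its +x, away from the robot within about 25 degrees. z is up. The screw stands out of this face along +x.
- nominal (a point): Middle of the screw's adjusting slot, on the post's front face, 130 mm above the table; axes as the post's. The real screw axis is up to 14 mm sideways (y) and 8 mm up or down from here, differs each time, is not measured, and does not shift. Shank 8 mm in diameter; round head 16 mm in diameter, 12 to 17 mm in front of the face: the sheet must go wholly behind the head.
- rack: Fixed wooden rack block, 100 (x) x 150 (y) x 42 mm tall, origin at the centre of its underside. A slot 8 mm wide along its y, 118 long, 32 deep, holds the lower edge of the plate, which stands in it upright, perhaps leaning a few degrees; the plate is drawn straight up out of it.
- mould: Bystander: loose two-part wooden mould, 120 x 60 mm, 42 mm tall, origin at the centre of its underside. Leave it alone.
- pan: Bystander: loose shallow brass pan, 110 mm across, 22 mm tall, origin at the centre of its underside. Leave it alone.
- inkcake: Bystander: loose black ink cake 70 x 30 x 14 mm, origin at the centre of its underside. Leave it alone.
Not all that is in view belongs to the job. There is more than one size of the post; the one meant has the size given above. Of the things shaped like the part that bears grip, the aluminium one is meant.

How it is judged:
On the way, in this order (a step that is already met when the one before it is completed fails the run):
1. the plate has been drawn up out of the rack (z of grip in the frame of rack above 0.193 m), for 0.1 s.
2. the wide hole has been brought over the screw head: the sheet is behind the head, the slot's end still well above the screw (x of slot_end in the frame of post between 0 and 0.0125 m and y of slot_end in the frame of post between -0.021 and 0.021 m and z of slot_end in the frame of post between 0.155 and 0.205 m), for 0.1 s.
3. slid down until the slot's end rests on the screw (over 1 N between plate and post or screw), the fingers still holding it (x of slot_end in the frame of post between 0 and 0.0125 m and y of slot_end in the frame of post between -0.018 and 0.018 m and z of slot_end in the frame of post between 0.12 and 0.14 m and contact force between plate and post above 1 N and contact force between the fingers and plate above 1 N), for 0.2 s.
At the end, for the whole second after the job is handed in: The plate hangs at rest and upright (within 0.15 rad) on the screw, carried by the post: the point slot_end is 0 to 12.5 mm in front of the panel's face, within 18 mm sideways and 10 mm in height of the site nominal (which the screw's adjustment needs; short of the slot's end it lies higher) (x of slot_end in the frame of post between 0 and 0.0125 m and y of slot_end in the frame of post between -0.018 and 0.018 m and z of slot_end in the frame of post between 0.12 and 0.14 m and angle between slot_end's own z axis and vertical below 0.15 rad and contact force between plate and post above 0.8 N and linear speed of plate below 0.02 m/s and angular speed of plate below 0.2 rad/s); the robot touches nothing.
It fails at once if the plate was pressed against the post or its screw with more than 15 N (contact force between plate and post above 15 N).
It fails at once if the mould was moved by more than 20 mm (distance of mould from where it was at the start of the episode above 0.02 m).
It fails at once if the pan was moved by more than 20 mm (distance of pan from where it was at the start of the episode above 0.02 m).
It fails at once if the inkcake was moved by more than 20 mm (distance of inkcake from where it was at the start of the episode above 0.02 m).
It also fails if it takes over 64 s, if anything falls off the work surface, if the arm or the gripper's body presses on something with over 40 N, if the wrist force passes 120 N, or if a joint passes its speed limit or range.

## Working session

There is one attempt and no reset: what is moved stays moved. The work goes in short steps, Python scripts to look and compute and a shell command to move; the robot and the scene stay as the last step left them, time stands still between calls to the robot, and variables do not carry over. Pictures are saved under pics/ and viewed, at most 13 in all, crops included, and the job is handed in when it is done.

```bash
mkdir -p pics
cat > h.py <<'E'
import numpy as np, cv2, json
from scipy.spatial.transform import Rotation as R
from rig import manip, get_image, camera_info
def cam(n):
    c=camera_info(n); K=np.array(c["mtx"],float).reshape(3,3); r=np.array(c["rvec"],float).ravel(); t=np.array(c["tvec"],float).ravel()
    return K,r,t
def proj(n,P,c=None):
    K,r,t=c or cam(n); return cv2.projectPoints(np.array(P,float).reshape(-1,1,3),r,t,K,None)[0].reshape(-1,2)
def ray(n,uv,c=None):
    K,r,t=c or cam(n); Rm=cv2.Rodrigues(r)[0]; o=-Rm.T@t
    uv=np.atleast_2d(np.array(uv,float)); d=np.c_[uv,np.ones(len(uv))]@np.linalg.inv(K).T@Rm
    return o,d/np.linalg.norm(d,axis=1)[:,None]
def onz(n,uv,z,c=None):
    o,d=ray(n,uv,c); return o+d*((z-o[2])/d[:,2])[:,None]
def tri(n1,a,n2,b):
    o1,d1=ray(n1,a);o2,d2=ray(n2,b);d1=d1[0];d2=d2[0]
    s=np.linalg.lstsq(np.c_[d1,-d2],o2-o1,rcond=None)[0]
    p=o1+s[0]*d1;q=o2+s[1]*d2; return (p+q)/2,np.linalg.norm(p-q)
def snap(n,f):
    im=get_image(n); cv2.imwrite('pics/'+f,im); return im
def st():
    s=manip.get_state(); return s
E
python3 - <<'E'
from h import *
np.set_printoptions(precision=4,suppress=True)
for n in("side","top","wrist"):
    c=cam(n); snap(n,n+"0.png"); o,d=ray(n,[320,200]); print(n,c[0][0,0],o,d)
s=st(); print(s)
E
```

```text
side 363.971701469501 [0.308  0.5629 0.5095] [[ 0.3026 -0.766  -0.5672]]
top 378.8425589639561 [ 0.3867 -0.0004  0.8112] [[ 0.2126  0.0069 -0.9771]]
wrist 356.9002380049445 [ 0.2719 -0.5138  0.3735] [[-0.3143 -0.1219 -0.9415]]
{'clock': 0.15, 'qpos': array([-1.349 ,  0.2764,  1.5058,  0.    ,  1.3607, -0.121 ]), 'qd': array([ 0.0017, -0.0022, -0.0028, -0.0005, -0.0005,  0.0004]), 'effort': array([  0.0012, -41.7145, -24.6032,  -0.0001,   0.0076,   0.    ]), 'position': array([ 0.1932, -0.5412,  0.2307]), 'ee_rot': array([-0.0007,  0.9853,  0.1705, -0.    ]), 'contact_force': array([-0.7029, -0.2732, -0.2278]), 'moment': array([ 0.0269, -0.0134,  0.0109]), 'gripper_force': 0.0, 'width': 0.08552007583456701}
```

View pics/top0.png

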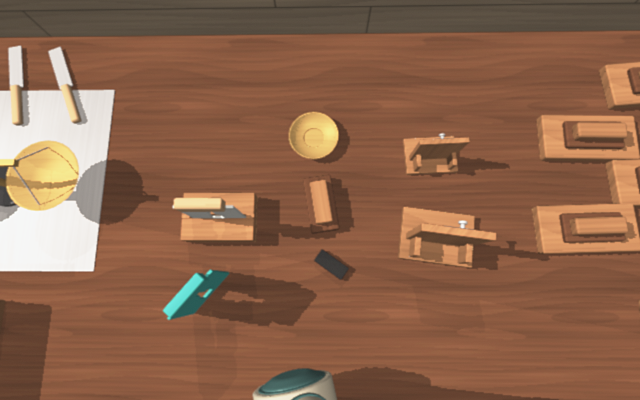

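View pics/side0.png

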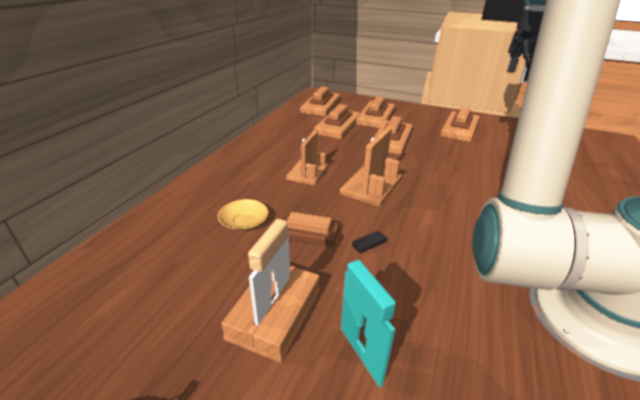

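The top view shows the rack with the aluminium plate at about (215,215) and the wooden posts at (437,155) and (450,235). The turquoise plate is a decoy at (195,295). The side view shows the same layout. Next I'll enlarge the regions that matter.

Run:
```python
import cv2,numpy as np
t=cv2.imread('pics/top0.png')
a=cv2.resize(t[180:250,165:265],None,fx=4,fy=4,interpolation=cv2.INTER_CUBIC)
b=cv2.resize(t[125:275,390:505],None,fx=4,fy=4,interpolation=cv2.INTER_CUBIC)
s=cv2.imread('pics/side0.png')
c=cv2.resize(s[210:360,215:325],None,fx=2,fy=2,interpolation=cv2.INTER_CUBIC)
o=np.zeros((600,800,3),np.uint8); o[:280,:400]=a; o[:600,400-0:860][:, :400]=b[:600,:400]; o[290:590,:220]=c
cv2.imwrite('pics/crop.png',o)
```

```text
(no output)
```

View pics/crop.png

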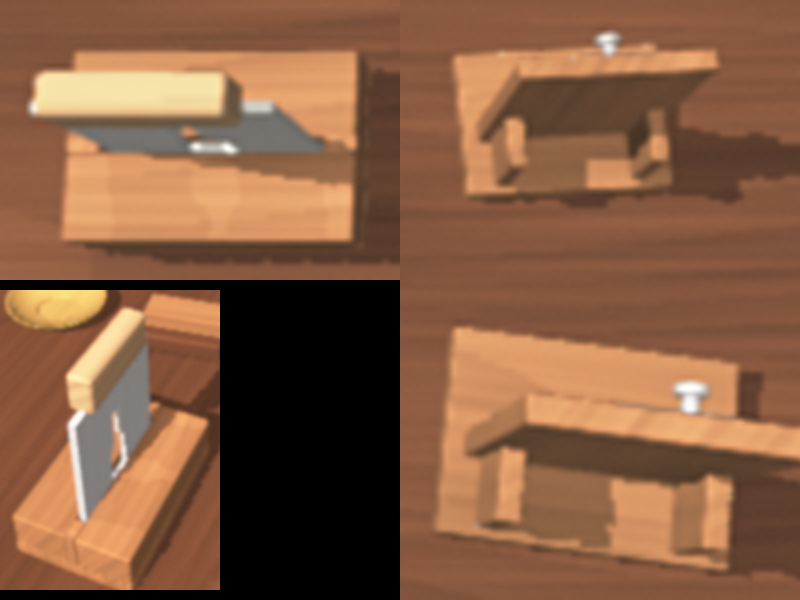

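The crop shows three things. The grip top face is near px (173–221, 198–209) in the top image. The lower post has its foot at px (399–484, 207–267) with the screw head near (562.5,222)/crop (690,390). The upper, smaller post has its screw at crop (607,40).

Run:
```python
from h import *
np.set_printoptions(precision=4,suppress=True)
A=lambda l:[(165+u/4,180+v/4) for u,v in l]; B=lambda l:[(390+(u-400)/4,125+v/4) for u,v in l]
g=onz("top",A([(40,72),(225,72),(222,117),(32,117)]),.172);print("grip",g,g.mean(0)) 
r=onz("top",A([(76,52),(356,52),(352,240),(63,240)]),.042);print("rack",r,r.mean(0),np.linalg.norm(np.diff(r,axis=0),axis=1))
p=onz("top",B([(455,328),(738,365),(728,570),(436,530)]),.016);print("big foot",p,p.mean(0),np.linalg.norm(np.diff(p,axis=0),axis=1))
q=onz("top",B([(455,57),(668,187),(468,193)]),.016);print("small foot",q,np.linalg.norm(np.diff(q,axis=0),axis=1))
t=cv2.imread('pics/top0.png')
# panel top edge
for n,l in(("big head",[(676,388),(706,388),(691,382),(690,410)]),("big panel",[(528,395),(522,425)]),("small panel",[(520,65),(718,52)])):
    print(n,onz("top",B(l),.138 if 'head' in n else .146))
print("bigpanel right", onz("top",[(495.5,233),(495.5,240)],.146))
print("small panel len .125", onz("top",B([(520,65),(718,52)]),.12))
```

```text
grip [[0.5293 0.2568 0.172 ]
 [0.5293 0.1757 0.172 ]
 [0.5094 0.176  0.172 ]
 [0.5093 0.2587 0.172 ]] [0.5193 0.2168 0.172 ]
rack [[0.569  0.2908 0.042 ]
 [0.569  0.1432 0.042 ]
 [0.4704 0.1417 0.042 ]
 [0.4701 0.2904 0.042 ]] [0.5196 0.2165 0.042 ] [0.1477 0.0986 0.1487]
big foot [[ 0.5445 -0.1731  0.016 ]
 [ 0.5247 -0.3209  0.016 ]
 [ 0.4177 -0.3076  0.016 ]
 [ 0.4376 -0.1589  0.016 ]] [ 0.4811 -0.2401  0.016 ] [0.1491 0.1078 0.15  ]
small foot [[ 0.697  -0.1794  0.016 ]
 [ 0.6223 -0.291   0.016 ]
 [ 0.6191 -0.1832  0.016 ]] [0.1342 0.1078]
big head [[ 0.4931 -0.2436  0.138 ]
 [ 0.4931 -0.2568  0.138 ]
 [ 0.4958 -0.2504  0.138 ]
 [ 0.4832 -0.249   0.138 ]]
big panel [[ 0.4886 -0.1757  0.146 ]
 [ 0.4752 -0.1724  0.146 ]]
small panel [[ 0.6422 -0.1798  0.146 ]
 [ 0.6483 -0.2707  0.146 ]]
bigpanel right [[ 0.4724 -0.3026  0.146 ]
 [ 0.4602 -0.3015  0.146 ]]
small panel len .125 [[ 0.6522 -0.1868  0.12  ]
 [ 0.6585 -0.2813  0.12  ]]
```

The big post is the one meant (foot 150×110): yaw about -0.13 rad, face origin near (0.4805, -0.239), screw about y' = -9 mm. On the way I'll look at its screw from the front with the wrist camera.

```bash
python3 -m crank '{"translation":[[24,-7,0],[47,-13.5,0],[47,-13.5,0],[47,-13.5,0],[47,-13.5,0],[47,-13.5,0],[47,-13.5,0],[47,-13.5,0]],"roll":[0,0,0,0,0,0,0,0],"fingers":[1,1,1,1,1,1,1,1]}' >/dev/null; python3 -m crank '{"translation":[[47,-13.5,0],[47,-13.5,0],[24,-7,-0],[0,0,0],[0,0,0]],"roll":[0,0,0,0,0],"fingers":[1,1,1,1,1]}'
python3 - <<'E'
from h import *
np.set_printoptions(precision=4,suppress=True)
c=cam("wrist"); print(c[1],c[2]); np.save('c1.npy',np.r_[c[0].ravel(),c[1],c[2]])
snap("wrist","w1.png"); snap("top","t1.png"); snap("side","s1.png")
im=cv2.imread('pics/w1.png'); 
print(proj("wrist",[[.482,-.2485,.13],[.494,-.25,.13]],c))
E
```

```text
clock: 1.45
position: [0.5911, -0.2553, 0.2306]
ee_rot: [-0.0, 0.985, 0.171, -0.001]
contact_force: [0.3, 0.1, -0.5]
width: 0.0854
gripper_force: 0.0
[-2.3333  1.6434  0.2782] [-0.4401  0.4002  0.5349]
[[262.6734 311.4928]
 [268.7959 300.2353]]
```

View pics/w1.png

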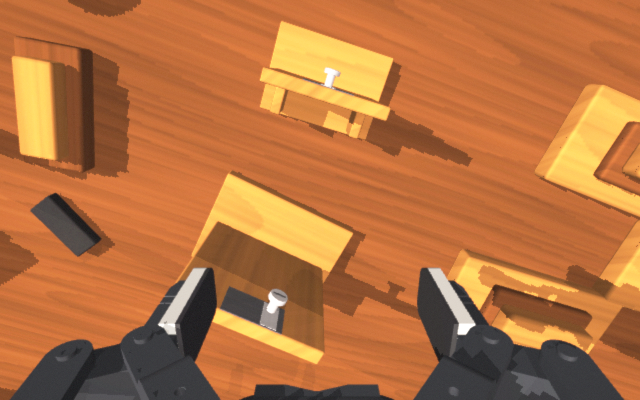

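The wrist view shows the screw head at about (278,296), just in front of the big post's panel, whose top edge runs to about (325,352). An enlargement will give sharper values.

Run:
```python
import cv2
im=cv2.imread('pics/w1.png')[260:370,180:340]
cv2.imwrite('pics/w1c.png',cv2.resize(im,None,fx=5,fy=5,interpolation=cv2.INTER_CUBIC))
```

```text
(no output)
```

View pics/w1c.png

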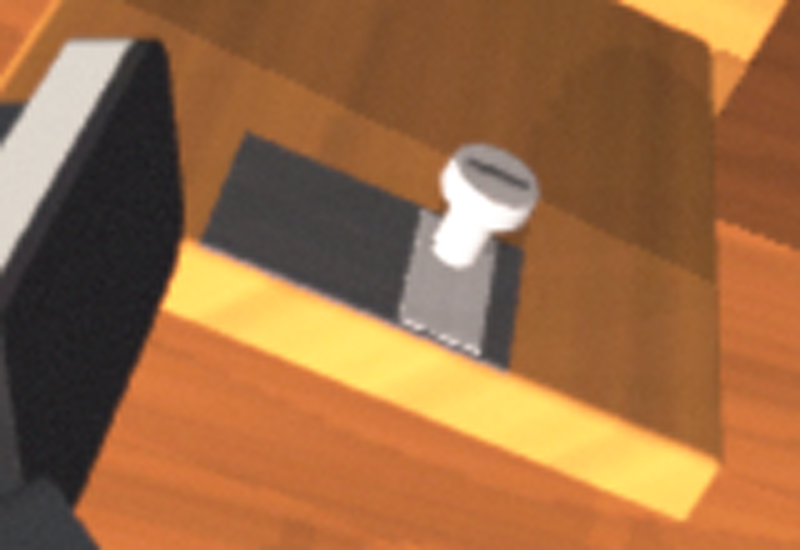

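The crop shows the head's front disc centred at (500,172), the dark adjusting plate spanning (203,243)–(510,368) along the top edge, and the front right panel corner at (720,462).

Run:
```python
from h import *
np.set_printoptions(precision=4,suppress=True)
a=np.load('c1.npy'); c=(a[:9].reshape(3,3),a[9:12],a[12:])
P=lambda l:[(180+u/5,260+v/5) for u,v in l]
e=onz("wrist",P([(190,243),(720,462),(686,520)]),.146,c); print(e)
d=e[0]-e[1]; print("yaw",np.arctan2(-d[0],d[1]))
for yaw,o in((-.13,np.array([.4805,-.2392])),):
    X=np.array([np.cos(yaw),np.sin(yaw),0]);Y=np.array([-np.sin(yaw),np.cos(yaw),0])
    # origin also from the wrist right corner
    o2=e[1]+.065*Y; print("origin from wrist",o2)
    for O in (np.r_[o,0],np.r_[o2[:2],0]):
        for nm,l,x in(("head",[(500,172)],.017),("dark",[(203,243),(510,368),(248,133),(522,250)],0),("shankroot",[(455,250)],0.0)):
            q,dd=ray("wrist",P(l),c); p=q+dd*((x-(q-O)@X)/(dd@X))[:,None]
            print(nm,(p-O)@X,(p-O)@Y,p[:,2])
```

```text
[[ 0.4855 -0.2145  0.146 ]
 [ 0.4736 -0.3044  0.146 ]
 [ 0.4607 -0.3032  0.146 ]]
yaw -0.13172329558529478
origin from wrist [ 0.482  -0.2399  0.146 ]
head [0.017] [-0.0168] [0.1197]
dark [ 0.  0. -0.  0.] [ 0.0232 -0.0289  0.0231 -0.0283] [0.1428 0.1424 0.1129 0.1132]
shankroot [0.] [-0.0164] [0.1204]
head [0.017] [-0.0158] [0.1221]
dark [ 0.  0. -0.  0.] [ 0.0238 -0.0279  0.0237 -0.0272] [0.1447 0.1444 0.1151 0.1154]
shankroot [-0.] [-0.0155] [0.1225]
```

Screw relative to the post: y' ≈ -14 mm, z ≈ 0.122, which puts its face point near (0.480, -0.2556) in the world. Now to the plate.

```bash
python3 -m crank '{"translation":[[5,-24,0],[9,-47,0],[9,-47,0],[9,-47,0],[9,-47,0],[9,-47,0],[9,-47,0],[9,-47,0]],"roll":[0,0,0,0,0,0,0,0],"fingers":[1,1,1,1,1,1,1,1]}' >/dev/null; python3 -m crank '{"translation":[[9,-47,0],[9,-46,0],[4,-23,0],[0,0,0],[0,0,0],[0,0,0],[0,0,0],[0,0,0]],"roll":[0,0,-0.14,-0.14,-0.14,-0.14,-0.14,-0.14],"fingers":[1,1,1,1,1,1,1,1]}'
python3 -m crank '{"translation":[[0,0,0],[0,0,0],[0,0,0],[0,0,0],[0,0,0]],"roll":[-0.14,-0.14,-0.11,0,0],"fingers":[1,1,1,1,1]}'
python3 - <<'E'
from h import *
c=cam("wrist"); np.save('c2.npy',np.r_[c[0].ravel(),c[1],c[2]])
snap("wrist","w2.png")
print(proj("wrist",[[.5193,.2168,.172]],c))
E
```

```text
clock: 3.2
position: [0.5184, 0.2149, 0.2316]
ee_rot: [0.0, 0.829, 0.559, 0.0]
contact_force: [-0.4, 0.7, 0.3]
width: 0.0853
gripper_force: 0.0
clock: 3.7
position: [0.5185, 0.2154, 0.2315]
ee_rot: [0.0, 0.708, 0.706, 0.0]
contact_force: [-0.2, -0.0, 0.2]
width: 0.0852
gripper_force: 0.0
[[319.50279379 214.82722028]]
```

View pics/w2.png

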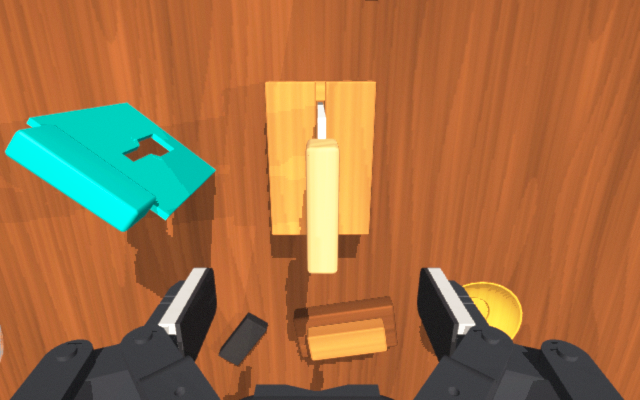

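The wrist view shows the grip's top face spanning columns 307–338 and rows 147–273, parallel to the tool's x axis.

Run:
```python
from h import *
np.set_printoptions(precision=4,suppress=True)
a=np.load('c2.npy'); c=(a[:9].reshape(3,3),a[9:12],a[12:])
im=cv2.imread('pics/w2.png').astype(int)
for r in (155,170,190,210,230,250,265):
    x=np.where(im[r,285:360,0]>110)[0]+285; print(r,x.min(),x.max(),im[r,300:345:6,0])
print(im[136:282:6,322,0]); print(im[136:160:2,315,0])
print(onz("wrist",[(308,147),(337.5,147),(310,273),(336.5,273),(322,147),(323,273),(322,140)],.172,c)[:,:2])
print(onz("wrist",[(266,82),(375,82),(272,234),(369,234)],.042,c)[:,:2])
```

```text
155 307 338 [ 91 108 159 174 174 177 155  88]
170 307 338 [ 97 103 159 176 175 177 156  91]
190 307 338 [ 91  91 159 179 178 177 154  89]
210 307 337 [ 93  77 159 178 179 176 155  93]
230 308 337 [ 68  69 161 178 177 178 148  92]
250 308 337 [ 36  51 163 165 176 174 146  34]
265 308 336 [ 36  47 163 166 177 172 142  51]
[255 136 176 175 176 174 176 176 175 178 176 175 174 177 176 177 176 177
 176 176 176 175 176  56  52]
[ 50  78 132 126 135 124 164 172 170 168 168 170]
[[0.5127 0.2587]
 [0.5296 0.2587]
 [0.5132 0.1761]
 [0.5303 0.1761]
 [0.5207 0.2587]
 [0.5216 0.1761]
 [0.5207 0.2627]]
[[0.473  0.291 ]
 [0.5697 0.2908]
 [0.4719 0.1429]
 [0.5712 0.1426]]
```

```bash
python3 -m crank '{"translation":[[2,2.5,10],[0,0,20],[0,0,20],[0,0,20],[0,0,15],[0,0,5],[0,0,0],[0,0,0]],"roll":[0,0,0,0,0,0,0,0],"fingers":[1,1,1,1,1,1,1,1]}' 30; python3 -m crank '{"translation":[[0,0,0],[0,0,0],[0,0,0],[0,0,0],[0,0,0],[0,0,0],[0,0,0],[0,0,0]],"roll":[0,0,0,0,0,0,0,0],"fingers":[0.5,0.35,0.25,0.2,0.1,0.1,0.1,0.1]}' 30
```

```text
clock: 4.55
position: [0.5214, 0.2185, 0.1417]
ee_rot: [0.0, 0.706, 0.708, 0.0]
contact_force: [-0.6, -0.2, -0.1]
width: 0.0854
gripper_force: 0.0
clock: 5.35
position: [0.5213, 0.2184, 0.1416]
ee_rot: [0.0, 0.706, 0.708, 0.0]
contact_force: [-0.0, 0.5, 3.5]
width: 0.0196
gripper_force: 30.8
```

```bash
python3 -m crank '{"translation":[[0,0,0],[0,0,-5],[0,0,-10],[0,0,-20],[0,0,-25],[0,0,-25],[0,0,-25],[0,0,-20]],"roll":[0,0,0,0,0,0,0,0],"fingers":[0.1,0.1,0.1,0.1,0.1,0.1,0.1,0.1]}' 60; python3 -m crank '{"translation":[[0,0,0],[0,0,0],[0,0,0]],"roll":[0,0,0],"fingers":[0.1,0.1,0.1]}'
python3 - <<'E'
from h import *
c=cam("wrist"); np.save('c3.npy',np.r_[c[0].ravel(),c[1],c[2]])
a=snap("wrist","w3.png"); b=snap("side","s3.png"); cv2.imwrite('pics/ws3.png',cv2.resize(np.hstack([a[60:400,180:460],b[:340,150:430]]),None,fx=1.4,fy=1.4))
E
```

```text
clock: 6.15
position: [0.5204, 0.2183, 0.2729]
ee_rot: [-0.0, 0.706, 0.708, -0.0]
contact_force: [-0.3, 0.7, -3.6]
width: 0.0194
gripper_force: 59.6
clock: 6.45
position: [0.5198, 0.218, 0.2696]
ee_rot: [-0.001, 0.706, 0.708, -0.002]
contact_force: [0.1, -0.5, -3.3]
width: 0.0191
gripper_force: 59.5
```

View pics/ws3.png

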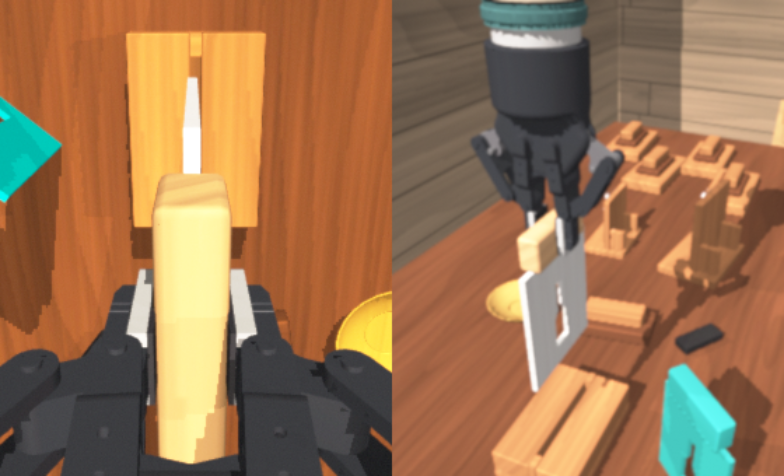

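The plate is held squarely and clear of the rack. Now I'll carry it to just in front of the post.

```bash
python3 -m crank '{"translation":[[-15,0,-10],[-30,0,-10],[-45,0,0],[-45,0,0],[-45,1,0],[-45,1,0],[-45,1,0],[-45,1,0]],"roll":[0,0,0,0,0,0,0,0],"fingers":[0.1,0.1,0.1,0.1,0.1,0.1,0.1,0.1]}' >/dev/null; python3 -m crank '{"translation":[[-45,0,0],[-45,0,0],[-40,0,0],[-22,0,0],[-10,0,0],[0,0,0],[0,0,0],[0,0,0]],"roll":[0,0,0,0,0,0.07,0.06,0],"fingers":[0.1,0.1,0.1,0.1,0.1,0.1,0.1,0.1]}'
python3 -m crank '{"translation":[[0,0,0],[0,0,0],[0,0,0]],"roll":[0,0,0],"fingers":[0.1,0.1,0.1]}'
python3 - <<'E'
from h import *
np.set_printoptions(precision=4,suppress=True)
s=st(); p=s["position"]; q=s["ee_rot"]; Rm=R.from_quat(q[[1,2,3,0]]).as_matrix(); print(p,Rm)
a=snap("top","t4.png"); w=snap("wrist","w4.png")
cv2.imwrite('pics/tw4.png',np.vstack([cv2.resize(a[150:290,380:520],(600,600))[:,:400],]) if 0 else np.hstack([cv2.resize(a[150:290,400:500],(400,560),interpolation=cv2.INTER_CUBIC),cv2.resize(w[:,177:463],(400,560))]))
E
```

```text
clock: 8.15
position: [0.5254, -0.2582, 0.2914]
ee_rot: [-0.0, 0.751, 0.661, 0.0]
contact_force: [0.4, 0.2, -2.7]
width: 0.019
gripper_force: 59.5
clock: 8.45
position: [0.5259, -0.2583, 0.2915]
ee_rot: [0.0, 0.751, 0.661, 0.0]
contact_force: [0.1, 0.6, -3.1]
width: 0.019
gripper_force: 59.5
[ 0.5259 -0.2583  0.2915] [[ 0.1267  0.9919  0.0001]
 [ 0.9919 -0.1267 -0.0001]
 [-0.0001  0.0001 -1.    ]]
```

View pics/tw4.png

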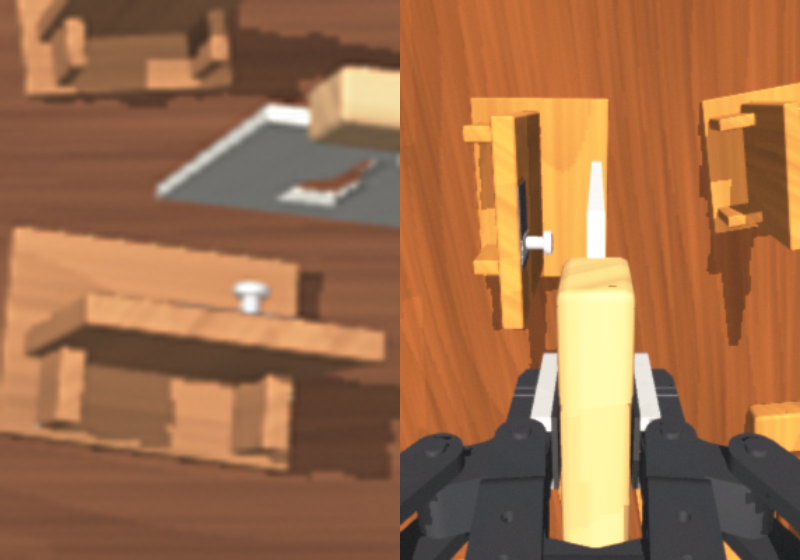

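The wrist view shows the panel parallel to the plate, with the screw head's front end at px about (285,173). I'll triangulate it against the earlier wrist view.

Run:
```python
from h import *
np.set_printoptions(precision=4,suppress=True)
a=np.load('c1.npy'); c1=(a[:9].reshape(3,3),a[9:12],a[12:]); c4=cam("wrist")
o1,d1=ray("",[280,294.4],c1);o2,d2=ray("",[285,173],c4);d1=d1[0];d2=d2[0]
s=np.linalg.lstsq(np.c_[d1,-d2],o2-o1,rcond=None)[0];p=o1+s[0]*d1;q=o2+s[1]*d2
print("head front",p,q)
X=np.array([.9917,-.128,0]);Y=np.array([.128,.9917,0])
h=(p+q)/2; r=st()["position"]
print("tcp rel to head front: x",(r-h)@X,"y",(r-h)@Y,"z",r[2]-h[2])
# sheet y extent: near end bottom edge in wrist; panel top edge x
e=onz("",[(177+99/1.3986*0+ (518-400)/1.3986,115/1.4),((523-400)/1.3986+177,328/1.4)],.146,c4); print(e,(e-h)@X,(e-h)@Y)
```

```text
head front [ 0.4963 -0.2578  0.1214] [ 0.4964 -0.2574  0.1213]
tcp rel to head front: x 0.029365394387076048 y 0.002954446371527786 z 0.17003990689382445
[[ 0.4928 -0.1771  0.146 ]
 [ 0.4731 -0.3043  0.146 ]] [-0.0139 -0.0171] [ 0.0794 -0.0493]
```

```bash
python3 -m crank '{"translation":[[-2,0,8],[0,0,20],[0,0,20],[0,0,20],[0,0,10.5],[0,-5,0],[0,-5,0],[0,-5,0]],"roll":[0,0,0,0,0,0,0,0],"fingers":[0.1,0.1,0.1,0.1,0.1,0.1,0.1,0.1]}' ; python3 -m crank '{"translation":[[0,-2,0],[0,0,0],[0,0,0],[0,0,0]],"roll":[0,0,0,0],"fingers":[0.1,0.1,0.1,0.1]}'
python3 - <<'E'
from h import *
np.set_printoptions(precision=4,suppress=True)
X=np.array([.9917,-.128,0]);Y=np.array([.128,.9917,0]); h=np.array([.4963,-.2576,.1214])
r=st()["position"]; print((r-h)@X,(r-h)@Y,r[2]-h[2])
w=snap("wrist","w5.png"); s=snap("side","s5.png"); t=snap("top","t5.png")
cv2.imwrite('pics/m5.png',np.hstack([cv2.resize(t[170:270,400:500],(400,400),interpolation=cv2.INTER_CUBIC),cv2.resize(w[:,177:463],(400,560))[:400]]))
E
```

```text
clock: 9.35
position: [0.5108, -0.2591, 0.2139]
ee_rot: [0.001, 0.751, 0.66, 0.0]
contact_force: [-0.1, 0.1, -2.2]
width: 0.0191
gripper_force: 59.5
clock: 9.75
position: [0.509, -0.2586, 0.2131]
ee_rot: [0.0, 0.751, 0.66, 0.0]
contact_force: [0.2, -0.9, -2.2]
width: 0.0192
gripper_force: 59.5
0.012730729468325642 0.0006373864069429011 0.09167680006536881
```

View pics/m5.png

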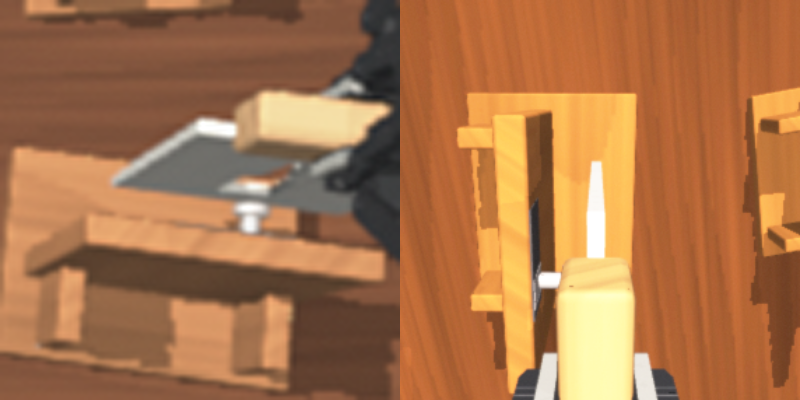

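The top view shows the screw head (crop 251,210) centred under the hole ledge (222–285). I'll advance slowly and watch the force.

```bash
python3 -m crank '{"translation":[[0,-2,0],[0,-2,0],[0,-2,0],[0,-1,0],[0,-1,0],[0,-1,0],[0,-1,0],[0,-1,0]],"roll":[0,0,0,0,0,0,0,0],"fingers":[0.1,0.1,0.1,0.1,0.1,0.1,0.1,0.1]}' ; python3 -m crank '{"translation":[[0,-1,0],[0,-1,0],[0,-1,0],[0,0,0]],"roll":[0,0,0,0],"fingers":[0.1,0.1,0.1,0.1]}'
```

```text
clock: 10.7
position: [0.4978, -0.2571, 0.2128]
ee_rot: [0.0, 0.751, 0.66, -0.0]
contact_force: [-0.7, -0.5, -2.1]
width: 0.0191
gripper_force: 59.4
clock: 11.1
position: [0.4947, -0.2567, 0.2128]
ee_rot: [-0.0, 0.751, 0.66, -0.0]
contact_force: [-0.2, -0.0, -2.9]
width: 0.0192
gripper_force: 59.4
```

```bash
python3 -m crank '{"translation":[[0,-1,0],[0,-1,0],[0,-1,0],[0,-1,0],[0,-1,0],[0,0,0]],"roll":[0,0,0,0,0,0],"fingers":[0.1,0.1,0.1,0.1,0.1,0.1]}' ; python3 -m crank '{"translation":[[0,-1,0],[0,-1,0],[0,-1,0],[0,-1,0],[0,0,0],[0,0,0]],"roll":[0,0,0,0,0,0],"fingers":[0.1,0.1,0.1,0.1,0.1,0.1]}'
python3 - <<'E'
from h import *
np.set_printoptions(precision=4,suppress=True)
X=np.array([.9917,-.128,0]);Y=np.array([.128,.9917,0]); h=np.array([.4963,-.2576,.1214])
r=st()["position"]; print((r-h)@X,(r-h)@Y,r[2]-h[2])
w=snap("wrist","w6.png"); s=snap("side","s6.png"); t=snap("top","t6.png")
cv2.imwrite('pics/m6.png',np.hstack([cv2.resize(t[190:250,430:490],(400,400),interpolation=cv2.INTER_CUBIC),cv2.resize(w[40:240,240:440],(400,400),interpolation=cv2.INTER_CUBIC)]))
E
```

```text
clock: 11.7
position: [0.4898, -0.256, 0.2128]
ee_rot: [0.0, 0.751, 0.66, -0.0]
contact_force: [0.1, -0.7, -2.6]
width: 0.0188
gripper_force: 59.4
clock: 12.3
position: [0.486, -0.2556, 0.2128]
ee_rot: [0.0, 0.751, 0.66, -0.0]
contact_force: [0.2, 0.3, -3.1]
width: 0.0189
gripper_force: 59.4
-0.01051379186442138 0.0006805817704653522 0.09143767696055562
```

View pics/m6.png

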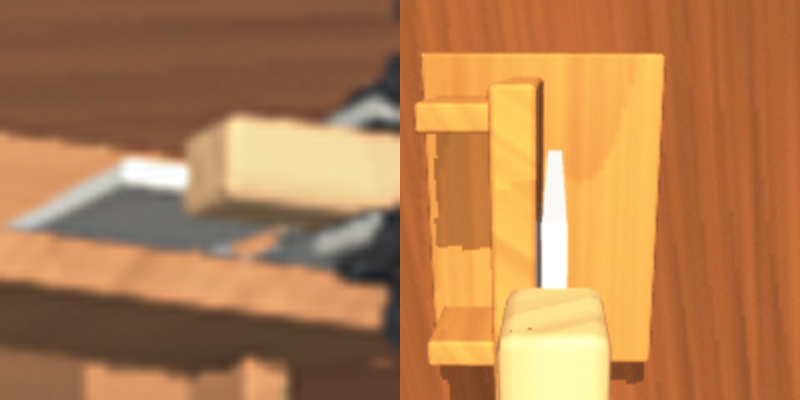

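The sheet stands just in front of the face, behind the head, and touches nothing. Now sliding down gently.

```bash
python3 -m crank '{"translation":[[0,0,2],[0,0,2],[0,0,2],[0,0,2],[0,0,2],[0,0,2],[0,0,1],[0,0,0]],"roll":[0,0,0,0,0,0,0,0],"fingers":[0.1,0.1,0.1,0.1,0.1,0.1,0.1,0.1]}' ; python3 -m crank '{"translation":[[0,0,1],[0,0,1],[0,0,1],[0,0,0]],"roll":[0,0,0,0],"fingers":[0.1,0.1,0.1,0.1]}'; python3 -m crank '{"translation":[[0,0,1],[0,0,1],[0,0,0]],"roll":[0,0,0],"fingers":[0.1,0.1,0.1]}'
```

```text
clock: 13.25
position: [0.4859, -0.2555, 0.1996]
ee_rot: [-0.0, 0.751, 0.66, -0.0]
contact_force: [-0.6, 1.1, -2.7]
width: 0.019
gripper_force: 59.4
clock: 13.65
position: [0.4859, -0.2555, 0.1967]
ee_rot: [-0.0, 0.751, 0.66, -0.0]
contact_force: [0.6, 0.5, -2.3]
width: 0.0191
gripper_force: 59.4
clock: 13.95
position: [0.4859, -0.2555, 0.1946]
ee_rot: [-0.0, 0.751, 0.66, -0.0]
contact_force: [0.3, 0.7, -3.0]
width: 0.0191
gripper_force: 59.4
```

```bash
python3 -m crank '{"translation":[[0,0,1],[0,0,1],[0,0,0]],"roll":[0,0,0],"fingers":[0.1,0.1,0.1]}'|sed -n 2,4p; python3 -m crank '{"translation":[[0,0,1],[0,0,1],[0,0,0]],"roll":[0,0,0],"fingers":[0.1,0.1,0.1]}'|sed -n 2,4p
```

```text
position: [0.4859, -0.2555, 0.1926]
ee_rot: [-0.0, 0.751, 0.66, -0.0]
contact_force: [1.0, -0.5, -3.5]
position: [0.4859, -0.2554, 0.1906]
ee_rot: [-0.0, 0.751, 0.66, 0.0]
contact_force: [0.2, 0.5, -2.2]
```

```bash
python3 -m crank '{"translation":[[0,0,1],[0,0,1],[0,0,0]],"roll":[0,0,0],"fingers":[0.1,0.1,0.1]}'|sed -n 2,4p
```

```text
position: [0.486, -0.2554, 0.1886]
ee_rot: [-0.0, 0.751, 0.66, 0.0]
contact_force: [0.2, 1.0, -2.8]
```

```bash
python3 -m crank '{"translation":[[0,0,1],[0,0,1],[0,0,1],[0,0,0]],"roll":[0,0,0,0],"fingers":[0.1,0.1,0.1,0.1]}'|sed -n 2,4p; python3 -m crank '{"translation":[[0,0,1],[0,0,1],[0,0,1],[0,0,0]],"roll":[0,0,0,0],"fingers":[0.1,0.1,0.1,0.1]}'|sed -n 2,4p
```

```text
position: [0.486, -0.2554, 0.1856]
ee_rot: [-0.0, 0.751, 0.66, 0.0]
contact_force: [-0.6, 1.4, -3.0]
position: [0.486, -0.2555, 0.1826]
ee_rot: [-0.0, 0.751, 0.66, 0.0]
contact_force: [-0.8, 1.6, -2.3]
```

```bash
python3 -m crank '{"translation":[[0,0,1],[0,0,1],[0,0,1],[0,0,1],[0,0,0],[0,0,0]],"roll":[0,0,0,0,0,0],"fingers":[0.1,0.1,0.1,0.1,0.1,0.1]}'|sed -n 2,4p
```

```text
position: [0.4859, -0.2555, 0.1786]
ee_rot: [-0.0, 0.751, 0.66, -0.0]
contact_force: [1.5, 0.8, -2.5]
```

```bash
python3 -m crank '{"translation":[[0,0,1],[0,0,1],[0,0,1],[0,0,1],[0,0,1],[0,0,1],[0,0,0],[0,0,0]],"roll":[0,0,0,0,0,0,0,0],"fingers":[0.1,0.1,0.1,0.1,0.1,0.1,0.1,0.1]}'|sed -n 2,4p; python3 -m crank '{"translation":[[0,0,1],[0,0,1],[0,0,1],[0,0,0],[0,0,0]],"roll":[0,0,0,0,0],"fingers":[0.1,0.1,0.1,0.1,0.1]}'|sed -n 2,4p;python3 -m crank '{"translation":[[0,0,1],[0,0,1],[0,0,0],[0,0,0]],"roll":[0,0,0,0],"fingers":[0.1,0.1,0.1,0.1]}'|sed -n 2,4p
```

```text
position: [0.4859, -0.2555, 0.1726]
ee_rot: [-0.0, 0.751, 0.66, -0.0]
contact_force: [0.9, 1.6, -3.9]
position: [0.486, -0.2555, 0.1697]
ee_rot: [-0.0, 0.751, 0.66, -0.0]
contact_force: [0.4, 0.9, -2.9]
position: [0.486, -0.2555, 0.1677]
ee_rot: [-0.0, 0.751, 0.66, -0.0]
contact_force: [-0.4, 1.6, -2.7]
```

```bash
for i in 1; do python3 -m crank '{"translation":[[0,0,0.5],[0,0,0.5],[0,0,0.5],[0,0,0.5],[0,0,0],[0,0,0]],"roll":[0,0,0,0,0,0],"fingers":[0.1,0.1,0.1,0.1,0.1,0.1]}' 40|sed -n 2,6p; done; python3 -m crank '{"translation":[[0,0,0.5],[0,0,0.5],[0,0,0],[0,0,0]],"roll":[0,0,0,0],"fingers":[0.1,0.1,0.1,0.1]}'|sed -n 2,4p
```

```text
position: [0.486, -0.2556, 0.1657]
ee_rot: [0.0, 0.751, 0.66, -0.0]
contact_force: [0.5, 1.6, -1.9]
width: 0.019
gripper_force: 59.5
position: [0.486, -0.2556, 0.1648]
ee_rot: [0.0, 0.751, 0.66, -0.0]
contact_force: [0.5, 1.4, -2.5]
```

```bash
python3 -m crank '{"translation":[[0,0,0.5],[0,0,0.5],[0,0,0],[0,0,0]],"roll":[0,0,0,0],"fingers":[0.1,0.1,0.1,0.1]}'|sed -n 2,4p
```

```text
position: [0.486, -0.2555, 0.1637]
ee_rot: [-0.0, 0.751, 0.66, -0.0]
contact_force: [0.6, 1.4, -3.0]
```

```bash
python3 -m crank '{"translation":[[0,0,0.5],[0,0,0],[0,0,0]],"roll":[0,0,0],"fingers":[0.1,0.1,0.1]}'|sed -n 2,4p
```

```text
position: [0.486, -0.2555, 0.1633]
ee_rot: [0.0, 0.751, 0.66, -0.0]
contact_force: [0.2, 1.2, -2.0]
```

```bash
python3 -m crank '{"translation":[[0.5,0,0],[0,0,0.5],[0,0,0],[0,0,0]],"roll":[0,0,0,0],"fingers":[0.1,0.1,0.1,0.1]}'|sed -n 2,4p
```

```text
position: [0.486, -0.2554, 0.163]
ee_rot: [0.0, 0.751, 0.66, -0.0]
contact_force: [-0.1, -0.2, -0.8]
```

```bash
python3 -m crank '{"translation":[[0,0,0.5],[0,0,0],[0,0,0]],"roll":[0,0,0],"fingers":[0.1,0.1,0.1]}'|sed -n 2,4p
```

```text
position: [0.4861, -0.2554, 0.1628]
ee_rot: [0.0, 0.751, 0.66, -0.0]
contact_force: [-2.0, -0.0, 2.5]
```

```bash
python3 -m crank '{"translation":[[0,0,0.5],[0,0,0],[0,0,0]],"roll":[0,0,0],"fingers":[0.1,0.1,0.1]}'|sed -n 2,4p
```

```text
position: [0.4861, -0.2554, 0.1626]
ee_rot: [0.001, 0.751, 0.66, -0.0]
contact_force: [-1.6, 0.8, 5.3]
```

Contact at the expected height, with about 8 N on the screw. I'll relax slightly, hold, then open the fingers slowly.

```bash
python3 -m crank '{"translation":[[0,0,-0.3],[0,0,0],[0,0,0],[0,0,0],[0,0,0]],"roll":[0,0,0,0,0],"fingers":[0.1,0.1,0.1,0.1,0.1]}' 20; python3 -m crank '{"translation":[[0,0,0],[0,0,0],[0,0,0],[0,0,0],[0,0,0]],"roll":[0,0,0,0,0],"fingers":[0.24,0.27,0.3,0.35,0.4]}'
```

```text
clock: 21.15
position: [0.4862, -0.2554, 0.1626]
ee_rot: [0.0, 0.751, 0.66, -0.0]
contact_force: [-1.8, -0.0, 5.9]
width: 0.0194
gripper_force: 60.7
clock: 21.65
position: [0.486, -0.255, 0.1619]
ee_rot: [-0.0, 0.751, 0.66, -0.0]
contact_force: [0.4, 0.1, 0.8]
width: 0.034
gripper_force: 0.0
```

```bash
python3 -m crank '{"translation":[[0,0,0],[0,0,-3],[0,0,-5],[0,0,-10],[0,0,-20],[0,0,-30],[0,0,-40],[0,0,-30]],"roll":[0,0,0,0,0,0,0,0],"fingers":[0.5,0.55,0.55,0.55,0.55,0.55,0.55,0.55]}'; python3 -m crank '{"translation":[[0,0,0],[0,0,0],[0,0,0],[0,0,0],[0,0,0],[0,0,0],[0,0,0],[0,0,0]],"roll":[0,0,0,0,0,0,0,0],"fingers":[0.55,0.55,0.55,0.55,0.55,0.55,0.55,0.55]}'
python3 - <<'E'
from h import *
w=snap("wrist","w7.png"); s=snap("side","s7.png")
cv2.imwrite('pics/m7.png',np.hstack([cv2.resize(s[100:220,320:440],(400,400),interpolation=cv2.INTER_CUBIC),cv2.resize(w[:,120:520],(400,400))]))
E
```

```text
clock: 22.45
position: [0.4864, -0.2553, 0.3035]
ee_rot: [0.002, 0.751, 0.66, 0.0]
contact_force: [0.5, -0.6, -0.4]
width: 0.0465
gripper_force: 0.0
clock: 23.25
position: [0.486, -0.255, 0.2999]
ee_rot: [-0.0, 0.751, 0.66, -0.0]
contact_force: [0.2, 0.4, -0.0]
width: 0.0468
gripper_force: 0.0
```

View pics/m7.png

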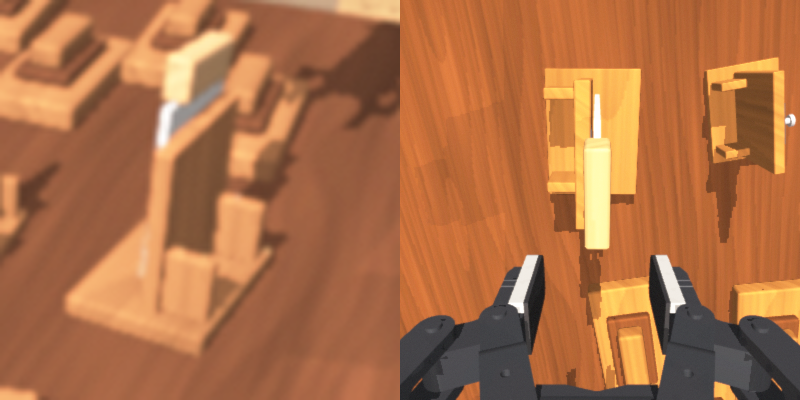

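Both views show the plate hanging upright on the post, with the gripper clear.

```bash
python3 -c "from rig import manip; print(manip.sign_off())"
```

```text
the job is handed in; nothing more can be done
None
```

The plate hangs upright by its keyhole on the big post's screw, the gripper is clear, and the job is handed in; the judge returned no verdict.

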